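# Pack the seasoning carrier for the barbecue

## Robot

A 7-joint arm with a two-finger parallel gripper is mounted at the origin on a cart in front of the work surface, level with it; the furniture and walls round the work are solid. World frame = base frame: x ahead of the robot, y to its left, z up, the work surface at z = 0. Lengths are in m, angles in rad, forces in N, time in s.
With the tool pointing down it reaches from about 0.425 to 0.95 m from the base axis. Payload 4.7 kg.
Tool frame: the origin (TCP) lies midway between the tips of the shut fingers; the grasp point (between the pads) lies 19 mm behind it; z points along the fingers, y is the direction in which the jaws open and shut (so a half turn about z gives the same grasp; the last joint's range is limited). The gripper opens to 85 mm and grips with 20 to 120 N. Pads are 22 mm wide; open, the fingers measure 114 mm over their backs; the gripper's body (76 mm by 85 mm) begins 54 mm behind the grasp point. The pads swing forward as they close: fully open they stand 13 mm farther back than shut.
Start: joints at [1.115, 0.469, -0.049, 1.532, 0.024, 1.141, -0.082], TCP at [0.279, -0.614, 0.231] pointing down, gripper open.
Joint ranges: [-2.59, 2.59], [-0.33, 1.99], [-1.39, 1.29], [0.1, 2.45], [-1.04, 4.18], [0.21, 1.99], [-2.66, 2.66]. Speed limits (rad/s): [2.57, 2.57, 3.14, 3.14, 3.14, 3.14, 3.14].

## Interface

Orientations are given as a unit quaternion [x, y, z, w].
In Python, from plant import sensors, viewer, order, models gives the robot as it stands.
- The arm moves only by the shell command python3 -m creep 'ROWS' [OPENING] [FORCE]. ROWS is a JSON object of lists of equal length, an entry for each row: "offset": the shift along the tool's x, y, z in m, a list of three; "rot": the turn, a rotation vector about the tool's x, y, z in degrees, a list of three. A call has 1 to 10 rows; each row shifts and turns the pose as measured when the row begins, along the tool's axes as they then stand; what a row does not reach is not made up. A row lasts 1/8 s, in which the tool goes at most 62.5 mm and 10.7 degrees, less where a joint would pass 70% of its speed; a pose out of reach is approached as far as the arm can. A call is refused whole if a number of a shift passes 0.0625 or a number of a turn 10.7, either way. A call with a gripper value outside its range is refused whole. OPENING is the gripper command: -1 is fully open, 1 is shut, values between are in proportion, set as the call begins (- or left out, the last holds). The fingers move at their own pace and stop on an object; FORCE is the grip in N (left out, the last holds). Time passes only in rows, so rows that do not move let the fingers close. It gives the time, the measured TCP pose, the force and the opening at its end, in the units of the state.
- sensors.get_state(): the state, without advancing time (a new reading comes with each control period).
- viewer.snapshot(name): name is "scene" or "top" or "wrist"; returns the picture (480x640x3 uint8, blue, green, red); there is no depth.
- viewer.camera_params(name): a dict with "intrinsics" (3x3 intrinsics, pixels), "dist" ([k1, k2, p1, p2, k3] as OpenCV has them; the pictures are not rectified), "T" (4x4, takes a point from camera to world coordinates); the wrist camera has in their place "tool_from_camera" (4x4, takes a point from camera to tool coordinates, whose origin is the TCP and whose axes are the flange's). Camera axes: x right, y down, z forward; pixel columns grow to the right and rows downward; lengths in m; the calibration is good to about 2 mm. A picture is of the moment at which its call begins: read the wrist's pose just before it. camera_params takes no time and is no camera call.
- order.hand_in(): hands the job in, once; it reports no verdict.
Trained networks look in the newest picture that a camera, given by its name, has taken for a name from the list of things; names that differ only in an ending like _2 or _b are one class to them, and where a whole thing is asked for, a point or a joint stands for the part that bears it (a point fixed in the world has none). Each returns a list of dicts, best first, with "p" (0 to 1); they miss things now and then, are a little off and sometimes report something else, mostly with a low value. They report only what shows in the picture. A call takes as long as a camera call.
- models.recognise(camera, query): "location" ([x, y, z] in m, in the coordinates of the camera as it stood for that picture, good to about 4 mm: the middle of the surface that is visible of it).
- models.silhouettes(camera, query): "pixels" (480x640 bool, what is visible of it).
The state is a dict: "time_s": time; "qpos": joint angles; "qd": joint speeds; "tau": joint torques, N m; "ee_pos": TCP position; "orientation": TCP orientation; "contact_force": force on the tool from outside, world axes, zero at the start; "torque": the same for the moment, N m; "opening": opening from 0.0 (shut) to 1.0 (fully open).
Only numpy, scipy, OpenCV 4.12 (cv2) and the standard library are available. Lean on these libraries where they do the work, as an engineer would, in place of code of your own. Each camera call takes 0.05 s, during which the arm holds its last target. There are 200 camera calls.

## Task

Pack the wooden seasoning carrier so it can be taken out to the barbecue: swing its wire keeper forward over centre until it rests open, lay the two tall spice jars in the wide deep bay and the short shaker in the narrow shallow bay, each foot-down on its ledge and leaning back against the slats, then swing the keeper back over until it is fully home above their caps. It is glass, so set everything down gently and never let it drop, and leave the mill, the oil, the honey and the garlic where they stand.

Things in the scene. Friction and masses are not known exactly. Their poses are not given: they have to be found in the camera images.
- carrier: Light-wood seasoning carrier, fixed, standing on the chopping board (board top at z = 0.033) that bridges the two cold left burners. Base board 156 x 232 mm, its top 19 mm above the origin. Origin: centre of its underside; x: away from its front, y: to its left seen from the robot, z: up.
- cradle: Reclined part of the carrier, leaning 35 degrees back from vertical, away from the carrier's front. Origin: on the deep bay's ledge at mid-width; z: up along the leaning jars, x: into the back slats (slat faces at x = 22.5 mm, slats up to z = 63), y: along the ledge to the left. Side cheeks and divider (8 mm thick) reach x = -20 and z = 38 mm.
- deep_bay (a point): Middle of the deep, wider, right-hand bay on its ledge, where jar axes come: cradle frame (0, -39, 0) mm, axes of the cradle. 130 mm wide inside, for two jars 72 mm apart (y = -36 and +36 mm from here). A 106 mm jar in it ends just below the shut keeper.
- shallow_bay (a point): Middle of the shallow, narrower, left-hand bay on its raised ledge, where the shaker's axis comes: cradle frame (0, 69, 16) mm, axes of the cradle. 70 mm wide inside. A 90 mm shaker in it ends just below the shut keeper; a tall jar would stand in the keeper's way.
- keeper (a joint): Swing of the wire keeper, rad: 0 = fully home (leaning back, its cross bar 3 mm above the caps of packed jars), 1.59 = open (leaning 50 degrees forward, on its stop). Upright, the centre, is at 0.72; its own weight carries it down to either side. Axis: the cradle's y axis through keeper_hinge.
- keeper_hinge (a point): Middle of the keeper's hinge axis: cradle frame (-10, 0, 20) mm. The wire arms run along both outer sides of the carrier.
- keeper_knob (a point): Centre of the 24 mm wooden ball knob at the middle of the keeper's 241 mm wide cross bar, 125 mm from the hinge axis; the 6 mm cross bar lies 31 mm nearer the hinge. Can be pinched from above with the fingers closing along the hinge axis; the ball turns in the grip.
- jar_a: Spice jar: clear glass cylinder with a red screw cap, 45 mm in diameter (glass 42, cap 45 over the top 21 mm), 106 mm tall, 0.11 kg, told from the shaker by its greater height and flat wide cap. Origin: centre of its underside; z: up its axis to the cap. Starts upright on the wooden counter left of the range (top at z = -0.007).
- jar_b: Spice jar: clear glass cylinder with a red screw cap, 45 mm in diameter (glass 42, cap 45 over the top 21 mm), 106 mm tall, 0.11 kg, told from the shaker by its greater height and flat wide cap. Origin: centre of its underside; z: up its axis to the cap. Starts upright on the wooden counter left of the range (top at z = -0.007).
- shaker: Salt shaker: clear glass with a grey perforated metal cap, 90 mm tall, 43 mm wide at z = 30 mm and narrowing upwards; the cap has a straight 34 mm wide collar from z = 66 to 78 mm (the place to grip; the glass below it is a slippery cone) and a dome above, 0.10 kg. Origin: centre of its underside; z: up its axis. Starts upright on the wooden counter left of the range (top at z = -0.007).
- pepper: Bystander: wooden pepper mill, 58 mm in diameter, 170 mm tall, upright on the range top; origin: centre of its underside.
- oil: Bystander: dark green oil bottle, 61 mm in diameter, 268 mm tall, upright on the left counter; origin: centre of its underside.
- honey: Bystander: squat glass honey jar with a dark lid, 64 mm in diameter, 99 mm tall, upright on the range top; origin: centre of its underside.
- garlic: Bystander: garlic bulb, 60 mm wide, 58 mm tall, on the left counter; origin: centre of its underside.

How it is judged:
On the way, in this order (a step that is already met when the one before it is completed fails the run):
1. the keeper is swung forward over centre and rests open (value of joint keeper above 1.4 rad), for 0.2 s.
2. with the keeper still open, both tall jars are seated in the deep bay and the shaker in the shallow bay, let go (y of jar_a in the frame of deep_bay between -0.046 and 0.046 m and z of jar_a in the frame of deep_bay between -0.004 and 0.006 m and x of jar_a in the frame of deep_bay between -0.008 and 0.008 m and angle between the z axis of each of jar_a, jar_b and the z axis of cradle, either way round below 0.14 rad and y of jar_b in the frame of deep_bay between -0.046 and 0.046 m and z of jar_b in the frame of deep_bay between -0.004 and 0.006 m and x of jar_b in the frame of deep_bay between -0.008 and 0.008 m and y of shaker in the frame of shallow_bay between -0.018 and 0.018 m and z of shaker in the frame of shallow_bay between -0.004 and 0.006 m and x of shaker in the frame of shallow_bay between -0.008 and 0.008 m and angle between the z axis of shaker and the z axis of cradle, either way round below 0.25 rad and value of joint keeper above 1.2 rad and contact force between each of jar_a, jar_b, shaker and the fingers below 0.3 N), for 0.2 s.
At the end, for the whole second after the job is handed in: Both tall jars are in the deep bay and the shaker in the shallow bay, at rest, each with its foot on the ledge (within 6 mm) and leaning with the cradle (jars within 0.14 rad, the tapered shaker within 0.25 rad, all within 8 mm of the seat line), and the keeper is home (below 0.06 rad) (y of jar_a in the frame of deep_bay between -0.046 and 0.046 m and z of jar_a in the frame of deep_bay between -0.004 and 0.006 m and x of jar_a in the frame of deep_bay between -0.008 and 0.008 m and angle between the z axis of each of jar_a, jar_b and the z axis of cradle, either way round below 0.14 rad and y of jar_b in the frame of deep_bay between -0.046 and 0.046 m and z of jar_b in the frame of deep_bay between -0.004 and 0.006 m and x of jar_b in the frame of deep_bay between -0.008 and 0.008 m and y of shaker in the frame of shallow_bay between -0.018 and 0.018 m and z of shaker in the frame of shallow_bay between -0.004 and 0.006 m and x of shaker in the frame of shallow_bay between -0.008 and 0.008 m and angle between the z axis of shaker and the z axis of cradle, either way round below 0.25 rad and linear speed of each of jar_a, jar_b, shaker below 0.02 m/s and value of joint keeper below 0.06 rad); the robot touches nothing.
It fails at once if a glass falls freely (faster than 0.7 m/s while no finger holds it) ((linear speed of jar_a above 0.7 m/s and contact force between jar_a and the fingers below 0.2 N) or (linear speed of jar_b above 0.7 m/s and contact force between jar_b and the fingers below 0.2 N) or (linear speed of shaker above 0.7 m/s and contact force between shaker and the fingers below 0.2 N)).
It fails at once if the mill, the oil, the honey or the garlic is shifted by more than 30 mm (distance of any of honey, pepper, oil, garlic from where it was at the start of the episode above 0.03 m).
It also fails if it takes over 72 s, if anything falls off the work surface, if the arm or the gripper's body presses on something with over 40 N, if the wrist force passes 120 N, or if a joint passes its speed limit or range.

## Working session

There is one attempt and no reset: what is moved stays moved. The work goes in short steps, Python scripts to look and compute and a shell command to move; the robot and the scene stay as the last step left them, time stands still between calls to the robot, and variables do not carry over. Pictures are saved under pics/ and viewed, about 8 in all and at most 12, crops included, and the job is handed in when it is done.

```bash
ls; mkdir -p pics; cat > h.py <<'E'
import numpy as np, cv2
from scipy.spatial.transform import Rotation as R
from plant import sensors, viewer, order, models
def camT(name):
    p=viewer.camera_params(name)
    if 'T' in p: return np.array(p['T'])
    s=sensors.get_state(); T=np.eye(4); T[:3,:3]=R.from_quat(s['orientation']).as_matrix(); T[:3,3]=s['ee_pos']
    return T@np.array(p['tool_from_camera'])
def rec(name,q,T,n=4):
    out=[]
    for d in models.recognise(name,q)[:n]:
        w=T@np.r_[d['location'],1]; out.append((round(d['p'],2),w[:3].round(4).tolist()))
    return out
def ray(name,T,uv):
    p=viewer.camera_params(name)
    q=cv2.undistortPoints(np.array([[uv]],float),np.array(p['intrinsics']),np.array(p['dist']))[0,0]
    return T[:3,3],T[:3,:3]@np.r_[q,1]
def hit(name,T,uv,z):
    o,d=ray(name,T,uv); return o+d*(z-o[2])/d[2]
E
python3 - <<'E'
from h import *
s=sensors.get_state(); print(s)
ims=[]
for c in ['scene','top']:
    T=camT(c); im=viewer.snapshot(c); ims.append(cv2.resize(im,(800,600))); cv2.imwrite(f'pics/{c}0.png',ims[-1])
    print(c,T.round(3).tolist())
    for q in ['jar_a','shaker','carrier','keeper_knob','pepper','oil','honey','garlic']: print(q,rec(c,q,T))
E
```

```text
pics
{'time_s': 0.0, 'qpos': array([ 1.11509762,  0.46942077, -0.04861909,  1.53370599,  0.02408739,
        1.14099033, -0.08229336]), 'qd': array([-1.12684696e-04, -1.24712380e-03, -4.09792426e-04,  1.34859254e-03,
        4.44280043e-05,  1.13812296e-03,  3.76829564e-04]), 'tau': array([ 4.56969281e-05, -5.10308862e+01, -4.63480689e-02, -2.37714368e+01,
        1.06952639e-02,  7.39416835e-03, -1.08358037e-05]), 'ee_pos': array([ 0.27920421, -0.61390119,  0.23027032]), 'orientation': array([ 9.77310373e-01,  2.11810041e-01, -2.29423129e-04, -9.42137254e-04]), 'contact_force': array([-0.75653077, -0.30069913,  0.27633515]), 'torque': array([-0.01111051, -0.02764326, -0.02937665]), 'opening': 1.0023526016273179}
scene [[-0.649, -0.558, 0.516, -0.076], [-0.76, 0.472, -0.446, 0.458], [0.005, -0.683, -0.731, 1.058], [0.0, 0.0, 0.0, 1.0]]
jar_a [(0.83, [0.4133, 0.1872, 0.0843]), (0.69, [0.6252, 0.1777, 0.074])]
shaker [(0.66, [0.5186, 0.1873, 0.0528])]
carrier [(0.56, [0.5632, -0.0803, 0.0802])]
keeper_knob [(0.73, [0.598, -0.0826, 0.1649])]
pepper [(0.66, [0.548, -0.3295, 0.0795])]
oil []
honey [(0.88, [0.6892, -0.3187, 0.0721])]
garlic [(0.73, [0.3298, 0.1976, 0.03])]
top [[0.012, -0.934, 0.358, 0.033], [-1.0, -0.014, -0.003, -0.063], [0.007, -0.358, -0.934, 1.524], [0.0, 0.0, 0.0, 1.0]]
jar_a [(0.84, [0.4172, 0.1748, 0.0986]), (0.81, [0.6357, 0.1627, 0.0885])]
shaker [(0.74, [0.5242, 0.1736, 0.0571])]
carrier [(0.75, [0.5707, -0.0889, 0.0735])]
keeper_knob [(0.77, [0.6092, -0.0913, 0.1631]), (0.2, [0.5683, -0.0936, 0.0917])]
pepper [(0.87, [0.5511, -0.3357, 0.1064])]
oil [(0.69, [0.7521, 0.1713, 0.1599])]
honey [(0.88, [0.6955, -0.334, 0.0932])]
garlic [(0.31, [0.5468, -0.3335, 0.1037])]
```

View pics/scene0.png

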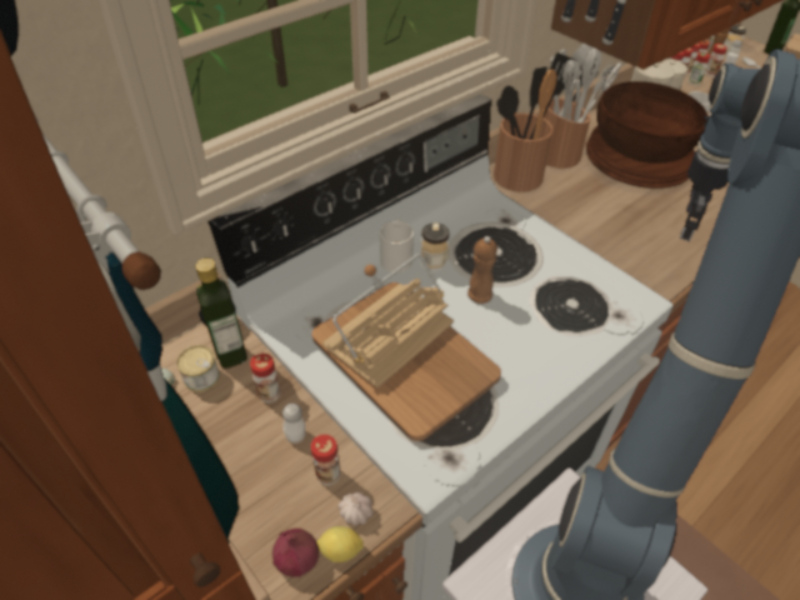

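View pics/top0.png

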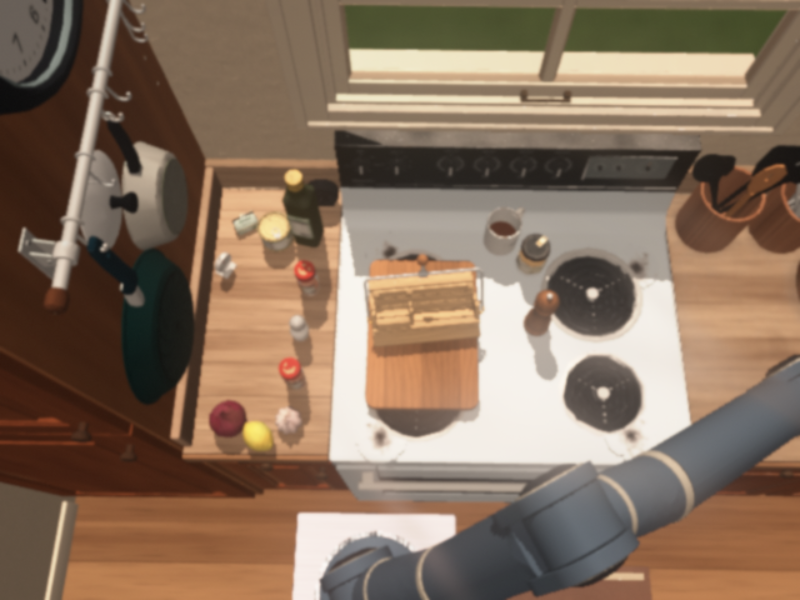

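The scene shows the carrier on its board with the knob at about (370,270), red jars at (263,370) and (325,450), and the shaker at (293,420), with the oil behind them and the garlic in front. The top view agrees, and the carrier is nearly aligned with the world axes. Next I'll fit poses.

```bash
cat > fit.py <<'E'
from h import *
from scipy.optimize import least_squares
PR={'jar':[(0,21),(85,21),(85,22.5),(106,22.5)],'shaker':[(0,20),(30,21.5),(66,17),(78,17),(86,12),(90,5)]}
def pts(x,y,k,z0=-.007):
    a=np.linspace(0,2*np.pi,40); return np.concatenate([np.c_[x+r/1e3*np.cos(a),y+r/1e3*np.sin(a),0*a+z0+z/1e3] for z,r in PR[k]])
def proj(c,T,P):
    p=viewer.camera_params(c); M=np.linalg.inv(T)
    return cv2.projectPoints(P.astype(float),cv2.Rodrigues(M[:3,:3])[0],M[:3,3],np.array(p['intrinsics']),np.array(p['dist']))[0][:,0]
def bb(q): return np.r_[q.min(0),q.max(0)]
E
python3 - <<'E'
from fit import *
S={}
for c in ['scene','top']:
    T=camT(c); im=viewer.snapshot(c); cv2.imwrite(f'pics/{c}_raw.png',im)
    for q in ['deep_bay','shallow_bay','keeper_hinge','cradle']: print(c,q,rec(c,q,T))
    for q in ['jar_a','shaker','garlic','oil']:
        S[c,q]=[bb(np.argwhere(d['pixels'])[:,::-1]) for d in models.silhouettes(c,q) if d['p']>.3]
        print(c,q,[b.tolist() for b in S[c,q]])
for k,q,x0 in [('jar','jar_a',(.41,.18)),('jar','jar_a',(.63,.17)),('shaker','shaker',(.52,.18))]:
    def f(v,cs=('scene','top')):
        r=[]
        for c in cs:
            if not S[c,q]: continue
            pr=bb(proj(c,camT(c),pts(*v,k)))
            r.append(min((b-pr for b in S[c,q]),key=lambda e:np.abs(e).sum()))
        return np.concatenate(r)
    for cs in [('scene',),('top',),('scene','top')]:
        s=least_squares(f,x0,args=(cs,),loss='soft_l1',diff_step=1e-3); print(k,cs,s.x.round(4),f(s.x,cs).round(1))
# knob triangulation
def tri(a,b):
    o1,d1=ray('scene',camT('scene'),a);o2,d2=ray('top',camT('top'),b)
    t=np.linalg.lstsq(np.c_[d1,-d2],o2-o1,rcond=None)[0]; p,q=o1+d1*t[0],o2+d2*t[1]; return (p+q)/2,np.linalg.norm(p-q)
print('knob',tri((296,216),(339,208)))
a=cv2.imread('pics/scene_raw.png')[170:330,230:390]; b=cv2.imread('pics/top_raw.png')[185:305,280:400]
cv2.imwrite('pics/c1.png',np.hstack([cv2.resize(a,(400,400),interpolation=2),cv2.resize(b,(400,400),interpolation=2)]))
E
```

```text
scene deep_bay [(0.94, [0.5705, -0.0861, 0.0933])]
scene shallow_bay [(0.6, [0.5722, -0.0873, 0.0908])]
scene keeper_hinge [(0.8, [0.5721, -0.0871, 0.0945])]
scene cradle [(0.88, [0.5749, -0.0885, 0.0921])]
scene jar_a [[249, 347, 272, 389], [201, 283, 223, 320]]
scene shaker [[226, 323, 244, 355]]
scene garlic [[271, 394, 297, 419]]
scene oil [[156, 206, 197, 294], [249, 347, 272, 388]]
top deep_bay [(0.89, [0.5728, -0.0913, 0.0906])]
top shallow_bay [(0.89, [0.5749, -0.0911, 0.0918])]
top keeper_hinge [(0.83, [0.5695, -0.0858, 0.0889])]
top cradle [(0.58, [0.5693, -0.0939, 0.0936])]
top jar_a [[223, 286, 244, 311], [236, 208, 254, 236]]
top shaker [[230, 252, 246, 272]]
top garlic [[220, 325, 240, 346]]
top oil [[226, 136, 257, 196]]
jar ('scene',) [0.4222 0.1829] [ 0.3 -0.1 -0.3  0.1]
jar ('top',) [0.4262 0.1806] [ 0.7  0.8 -0.8 -0.8]
jar ('scene', 'top') [0.4237 0.182 ] [ 0.4  0.5 -0.2  0.8  1.3 -0.2 -0.2 -1.7]
jar ('scene',) [0.6428 0.1654] [ 1.1  2.  -1.3 -1.6]
jar ('top',) [0.6445 0.1642] [ 1.2  0.6 -1.4 -0.6]
jar ('scene', 'top') [0.6442 0.1646] [ 1.1  2.5 -1.2 -1.1  1.4  0.5 -1.3 -0.7]
shaker ('scene',) [0.5314 0.18  ] [ 0.9  0.  -0.9  0. ]
shaker ('top',) [0.5349 0.1809] [ 0.8  1.  -0.8 -1. ]
shaker ('scene', 'top') [0.5326 0.1805] [ 1.4  0.2 -0.5  0.3  0.7  0.2 -0.9 -1.8]
knob (array([ 0.63331555, -0.09061697,  0.18083192]), np.float64(0.0014708026706535548))
```

View pics/c1.png

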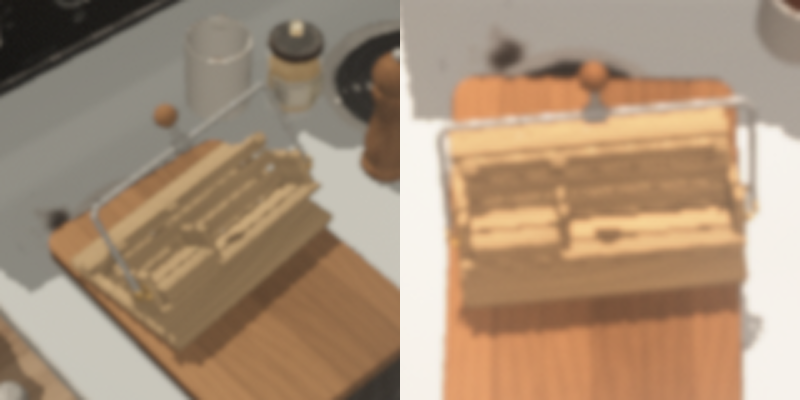

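The crop shows the knob (scene raw (296,216), top raw (338,207.5)) and both ends of the cross bar. Triangulating these gives the carrier's yaw.

```bash
python3 - <<'E'
from h import *
def tri(a,b):
    o1,d1=ray('scene',camT('scene'),a);o2,d2=ray('top',camT('top'),b)
    t=np.linalg.lstsq(np.c_[d1,-d2],o2-o1,rcond=None)[0]; p,q=o1+d1*t[0],o2+d2*t[1]; return (p+q)/2,np.linalg.norm(p-q)
k,e=tri((296,216),(338.2,207.5));l,el=tri((268.8,253.2),(292.9,224.9));r,er=tri((336,204),(384.1,215))
print(k,e,l,el,r,er,np.linalg.norm(l-r)); d=l-r; yaw=np.arctan2(-d[0],d[1]); print('yaw',np.degrees(yaw))
m=(l+r)/2; u=k-m; print('stem',u, np.linalg.norm(u))
f=np.array([np.cos(yaw),np.sin(yaw),0]); h=k-.0824*f-np.array([0,0,.094]); print('hinge',h)
s=sensors.get_state(); print(s['time_s'])
# what tool-frame path: R at start
print(R.from_quat(s['orientation']).as_matrix().round(3))
print(viewer.camera_params('wrist'))
E
```

```text
[ 0.63273766 -0.08902476  0.18293886] 0.0006064329537815839 [0.59030922 0.0257216  0.16703846] 0.0005207841324485181 [ 0.6220572  -0.20854981  0.15944009] 0.004393003971639817 0.23653491592945056
yaw 7.717591105964203
stem [0.02655445 0.00238934 0.01969958] 0.033149982083599434
hinge [ 0.55108404 -0.10009029  0.08893886]
1.8
[[ 0.91   0.414  0.   ]
 [ 0.414 -0.91  -0.   ]
 [ 0.     0.    -1.   ]]
{'intrinsics': array([[409.65048136,   0.        , 316.67092562],
       [  0.        , 409.65048136, 249.61288321],
       [  0.        ,   0.        ,   1.        ]]), 'dist': array([-0.08540295,  0.        ,  0.        ,  0.        ,  0.        ]), 'tool_from_camera': array([[-6.11604657e-04, -9.61257412e-01, -2.75651617e-01,
         6.94329847e-02],
       [ 9.99999570e-01, -7.80073025e-04,  5.01526469e-04,
        -5.89716314e-04],
       [-6.97124427e-04, -2.75651192e-01,  9.61257476e-01,
        -1.43961197e-01],
       [ 0.00000000e+00,  0.00000000e+00,  0.00000000e+00,
         1.00000000e+00]])}
```

```bash
python3 -m creep '{"offset":[[0.04,-0.026,-0.02],[0.045,-0.029,-0.02],[0.048,-0.03,-0.01],[0.048,-0.03,-0.01],[0.048,-0.03,-0.01],[0.048,-0.03,0],[0.048,-0.03,0],[0.048,-0.03,0],[0.048,-0.03,0],[0.048,-0.03,0]],"rot":[[0,0,0],[0,0,0],[0,0,0],[0,0,0],[0,0,0],[0,0,0],[0,0,0],[0,0,0],[0,0,0],[0,0,0]]}' -1 30
```

```text
time_s: 3.05
ee_pos: [0.5925, -0.1453, 0.3042]
orientation: [0.979, 0.205, 0.001, 0.003]
contact_force: [0.4, -0.8, -0.5]
opening: 0.996
```

```bash
python3 -m creep '{"offset":[[0.03,-0.022,0],[0.022,-0.018,0],[0,0,0],[0,0,0]],"rot":[[0,0,8],[0,0,8.5],[0,0,0],[0,0,0]]}' && python3 - <<'E'
from h import *
T=camT('wrist'); s=sensors.get_state(); im=viewer.snapshot('wrist'); cv2.imwrite('pics/w1.png',im)
print(R.from_quat(s['orientation']).as_matrix().round(3).tolist())
for q in ['keeper_knob','carrier','deep_bay','shallow_bay']: print(q,rec('wrist',q,T))
E
```

```text
time_s: 3.55
ee_pos: [0.63, -0.0822, 0.3038]
orientation: [0.998, 0.064, 0.002, 0.002]
contact_force: [1.0, -0.3, 0.3]
opening: 1.005
[[0.992, 0.127, 0.004], [0.127, -0.992, -0.003], [0.004, 0.003, -1.0]]
keeper_knob [(0.78, [0.6115, -0.0908, 0.1678])]
carrier [(0.94, [0.6007, -0.0855, 0.0723]), (0.55, [0.6115, -0.0885, 0.1654]), (0.28, [0.5617, -0.0906, 0.0915])]
deep_bay [(0.88, [0.558, -0.0882, 0.0904])]
shallow_bay [(0.61, [0.5607, -0.0858, 0.0891])]
```

View pics/w1.png

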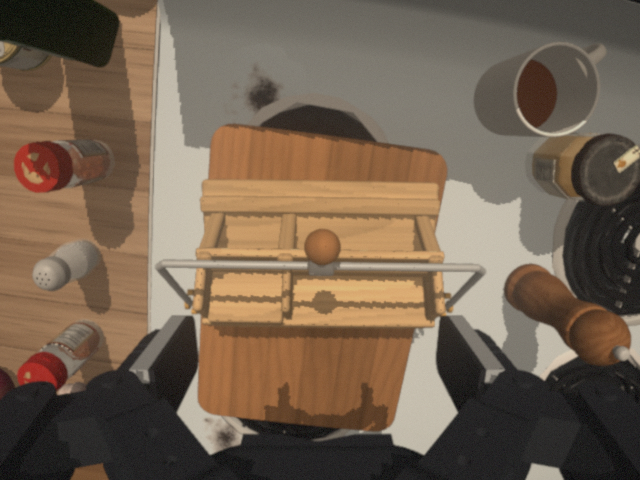

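```bash
python3 - <<'E'
from h import *
T=camT('wrist')
for z in (.175,.18,.185): print(z,hit('wrist',T,(322,246),z))
for z in (.155,.16,.165): 
    l=hit('wrist',T,(161,264),z); r=hit('wrist',T,(482,268),z); d=l-r; print(z,np.linalg.norm(d),np.degrees(np.arctan2(-d[0],d[1])),(l+r)/2)
p=viewer.camera_params('wrist')
for uv in [(205,195),(437,195),(203,328),(436,328)]: print(uv,hit('wrist',T,uv,.06))
E
```

```text
0.175 [ 0.62465413 -0.08692875  0.175     ]
0.18 [ 0.62599577 -0.08667489  0.18      ]
0.185 [ 0.6273374  -0.08642103  0.185     ]
0.155 0.24497932499360497 6.327612083207966 [ 0.60365067 -0.0900976   0.155     ]
0.16 0.24080329452137175 6.327612083207984 [ 0.60525886 -0.08980703  0.16      ]
0.165 0.23662726404913842 6.327612083207953 [ 0.60686705 -0.08951646  0.165     ]
(205, 195) [0.63012032 0.02462182 0.06      ]
(437, 195) [ 0.65770099 -0.195723    0.06      ]
(203, 328) [0.48980966 0.01986865 0.06      ]
(436, 328) [ 0.51983788 -0.22353536  0.06      ]
```

```bash
python3 -m creep '{"offset":[[-0.002,0.005,0.045],[0,0,0.05],[0,0,0.03],[0,0,0.01],[0,0,0]],"rot":[[0,0,0],[0,0,0],[0,0,0],[0,0,0],[0,0,0]]}' 0 30
```

```text
time_s: 4.42
ee_pos: [0.6302, -0.0925, 0.1685]
orientation: [0.998, 0.06, 0.005, 0.002]
contact_force: [0.1, -0.4, 0.5]
opening: 0.504
```

```bash
python3 -m creep '{"offset":[[-0.003,-0.005,0.003],[0,0,0]],"rot":[[0,0,0],[0,0,0]]}' && python3 -m creep '{"offset":[[0,0,0],[0,0,0],[0,0,0],[0,0,0],[0,0,0]],"rot":[[0,0,0],[0,0,0],[0,0,0],[0,0,0],[0,0,0]]}' 1 30
```

```text
time_s: 4.68
ee_pos: [0.6279, -0.0877, 0.168]
orientation: [0.998, 0.06, 0.007, 0.003]
contact_force: [-0.4, -0.0, 0.1]
opening: 0.499
time_s: 5.3
ee_pos: [0.6283, -0.0864, 0.1693]
orientation: [0.998, 0.061, 0.008, 0.002]
contact_force: [-1.1, 0.9, 0.2]
opening: 0.257
```

```bash
python3 -m creep '{"offset":[[-0.0162,0,-0.012],[-0.0174,0,-0.0091],[-0.0186,0,-0.0062],[-0.0193,0,-0.0032],[-0.0196,0,-0.0002]],"rot":[[0,0,0],[0,0,0],[0,0,0],[0,0,0],[0,0,0]]}'
```

```text
time_s: 5.92
ee_pos: [0.532, -0.0972, 0.2004]
orientation: [0.998, 0.061, 0.009, 0.002]
contact_force: [1.6, 1.1, -7.2]
opening: 0.259
```

```bash
python3 -m creep '{"offset":[[-0.0195,0,0.004],[-0.0180,0,0.0068],[-0.0168,0,0.0097],[-0.0150,0,0.0122],[-0.0105,0,0.0111],[0,0,0]],"rot":[[0,0,0],[0,0,0],[0,0,0],[0,0,0],[0,0,0],[0,0,0]]}'
```

```text
time_s: 6.68
ee_pos: [0.447, -0.1067, 0.1571]
orientation: [0.998, 0.06, 0.014, 0.003]
contact_force: [3.7, 2.1, -3.6]
opening: 0.259
```

```bash
python3 -m creep '{"offset":[[0,0,0],[0,0,0],[0,0,0],[0,0,-0.01],[0,0,-0.05],[0,0,-0.06],[0.03,-0.03,-0.01],[0.04,-0.043,0],[0.04,-0.043,0],[0.04,-0.043,0]],"rot":[[0,0,0],[0,0,0],[0,0,0],[0,0,0],[0,-0.8,0],[0,-0.8,0],[0,0,0],[0,0,0],[0,0,0],[0,0,0]]}' -0.2 40 && python3 - <<'E'
from h import *
T=camT('top'); im=viewer.snapshot('top'); cv2.imwrite('pics/t2_raw.png',im); print(rec('top','keeper_knob',T))
T=camT('scene'); im=viewer.snapshot('scene'); cv2.imwrite('pics/s2_raw.png',im); print(rec('scene','keeper_knob',T))
E
```

```text
time_s: 7.92
ee_pos: [0.5775, 0.0657, 0.2952]
orientation: [0.999, 0.052, -0.0, 0.006]
contact_force: [0.4, -0.3, -0.1]
opening: 0.601
[(0.86, [0.4838, -0.1189, 0.154])]
[(0.57, [0.4687, -0.1017, 0.1547])]
```

```bash
python3 -m creep '{"offset":[[0.03,-0.04,0],[0.03,-0.04,0],[0.012,-0.011,0],[0,0,0],[0,0,0],[0,0,0],[0,0,0],[0,0,0],[0,0,0]],"rot":[[0,0,0],[0,0,0],[0,0,0],[0,0,9.4],[0,0,9.4],[0,0,9.4],[0,0,9.4],[0,0,9.4],[0,0,0]]}' && cat > jar.py <<'E'
from fit import *
import sys
k,x,y=sys.argv[1],float(sys.argv[2]),float(sys.argv[3])
T=camT('wrist'); s=sensors.get_state(); im=viewer.snapshot('wrist'); cv2.imwrite(f'pics/wj_{s["time_s"]:.2f}.png',im)
ds=models.silhouettes('wrist','jar_a' if k=='jar' else 'shaker')
print(R.from_quat(s['orientation']).as_matrix().round(3).tolist(), s['ee_pos'].round(4))
best=None
for d in ds:
    b=bb(np.argwhere(d['pixels'])[:,::-1])
    f=lambda v:b-bb(proj('wrist',T,pts(*v,k)))
    r=least_squares(f,(x,y),loss='soft_l1',diff_step=1e-3)
    print(d['p'],b,r.x.round(4),r.fun.round(1), 'tool', (T@np.linalg.inv(np.array(viewer.camera_params('wrist')['tool_from_camera'])))[:3,:3].T.dot(np.r_[r.x,0]-np.r_[s['ee_pos'][:2],0]).round(4))
E
python3 jar.py jar .644 .1645
```

```text
time_s: 9.25
ee_pos: [0.6381, 0.1407, 0.296]
orientation: [0.927, -0.374, 0.003, 0.013]
contact_force: [-0.1, 0.5, -0.1]
opening: 0.599
[[0.721, -0.693, -0.004], [-0.693, -0.72, -0.027], [0.016, 0.022, -1.0]] [0.6381 0.1407 0.296 ]
0.8 [260 196 311 261] [0.6439 0.1655] [ 0.7  0.5 -0.7 -0.4] tool [-0.013  -0.0219 -0.0007]
```

```bash
python3 -m creep '{"offset":[[0,0,0],[-0.013,-0.022,0.02],[0,0,0.05],[0,0,0.05],[0,0,0.04],[0,0,0]],"rot":[[1.3,-0.9,0],[0,0,0],[0,0,0],[0,0,0],[0,0,0],[0,0,0]]}' -0.65 && python3 -c "
from h import *
s=sensors.get_state();M=R.from_quat(s['orientation']).as_matrix();print(M.round(3).tolist(),'tool delta',M.T.dot([.644-s['ee_pos'][0],.1655-s['ee_pos'][1],.067-s['ee_pos'][2]]).round(4))"
```

```text
time_s: 10.1
ee_pos: [0.6453, 0.1658, 0.1333]
orientation: [0.927, -0.374, -0.001, -0.006]
contact_force: [0.1, 0.5, 0.5]
opening: 0.825
[[0.721, -0.693, 0.002], [-0.693, -0.72, 0.012], [-0.007, -0.01, -1.0]] tool delta [-0.0003  0.0018  0.0663]
```

```bash
python3 -m creep '{"offset":[[0,0.001,0.03],[0,0,0.025],[0,0,0.01],[0,0,0]],"rot":[[-0.6,0.4,0],[0,0,0],[0,0,0],[0,0,0]]}' && python3 -m creep '{"offset":[[0,0,0],[0,0,0],[0,0,0],[0,0,0]],"rot":[[0,0,0],[0,0,0],[0,0,0],[0,0,0]]}' 1 40
```

```text
time_s: 10.6
ee_pos: [0.6507, 0.1658, 0.0752]
orientation: [0.927, -0.375, 0.004, -0.005]
contact_force: [-0.3, -0.4, 0.4]
opening: 0.827
time_s: 11.1
ee_pos: [0.6525, 0.166, 0.0788]
orientation: [0.927, -0.375, 0.006, -0.007]
contact_force: [-0.2, 0.3, -1.4]
opening: 0.504
```

```bash
python3 -m creep '{"offset":[[0,0,0],[0,0,0],[-0.003,0,0.01],[-0.002,0,0.008],[0,0,0.002]],"rot":[[0,0,0],[0,0,0],[0,0,0],[0,0,0],[0,0,0]]}' -0.5 && python3 -m creep '{"offset":[[0,0,0.001],[0,0,0.001],[0,0,0],[0,0,0]],"rot":[[0,0,0],[0,0,0],[0,0,0],[0,0,0]]}' 1 40; python3 -c "
from h import *
s=sensors.get_state();print(R.from_quat(s['orientation']).as_matrix().round(3).tolist(),s['opening'],s['ee_pos'])"
```

```text
time_s: 11.72
ee_pos: [0.649, 0.1705, 0.0575]
orientation: [0.927, -0.375, 0.006, -0.007]
contact_force: [-0.7, 0.3, -0.1]
opening: 0.748
time_s: 12.22
ee_pos: [0.6488, 0.169, 0.0564]
orientation: [0.927, -0.375, 0.006, -0.006]
contact_force: [-0.4, -0.1, -1.0]
opening: 0.522
[[0.719, -0.695, 0.016], [-0.695, -0.719, 0.007], [0.006, -0.016, -1.0]] 0.5222107341979662 [0.6488037  0.16903067 0.05639038]
```

```bash
python3 -m creep '{"offset":[[0,0,-0.02],[0,0,-0.05],[0,0,-0.05],[0,0,-0.05],[0,0,-0.02],[0,0,0],[0,0,0],[0,0,0],[0,0,0]],"rot":[[0,0,0],[0,0,0],[0,0,0],[0,0,-10.1],[0,0,-10.1],[0,0,-10.1],[0,0,-10.1],[0,0,-10.1],[0,0,0]]}' && python3 - <<'E'
from h import *
s=sensors.get_state();print(R.from_quat(s['orientation']).as_matrix().round(3).tolist(),s['opening'],s['ee_pos'])
im=viewer.snapshot('wrist'); cv2.imwrite('pics/g1.png',im)
E
```

```text
time_s: 13.35
ee_pos: [0.6464, 0.1682, 0.2639]
orientation: [0.997, 0.07, 0.014, -0.004]
contact_force: [-0.3, -0.4, -1.5]
opening: 0.519
[[0.99, 0.139, 0.027], [0.139, -0.99, 0.01], [0.028, -0.006, -1.0]] 0.5187229282765877 [0.64638508 0.16820695 0.26392167]
```

View pics/g1.png

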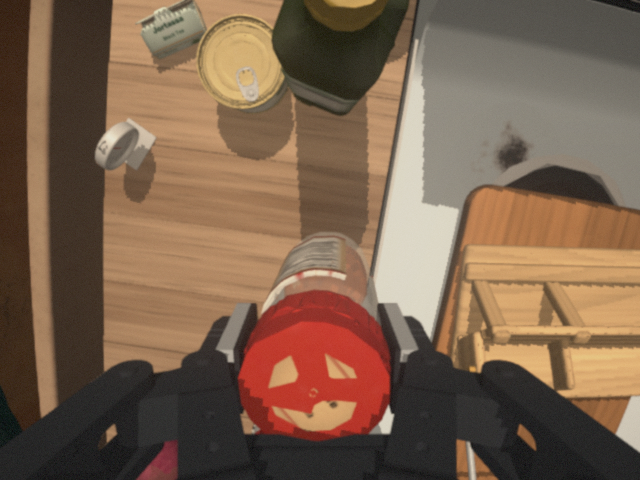

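The jar is held by its cap and is in line with the tool. Next I carry it over the carrier and tilt it.

```bash
python3 -m creep '{"offset":[[-0.005,0.03,0],[-0.0103,0.0465,0],[-0.0103,0.0465,0],[-0.0103,0.0465,0],[-0.0103,0.0465,0],[-0.0103,0.0465,0],[-0.0103,0.0465,0],[-0.003,0.015,0],[0,0,0]],"rot":[[0,0,0.7],[0,0,0.5],[0,0,0],[0,0,0],[0,0,0],[0,0,0],[0,0,0],[0,0,0],[0,0,0]]}' && python3 -m creep '{"offset":[[0,0,0],[0,0,0],[0,0,0],[0,0,0],[0,0,0]],"rot":[[0,-8.4,0],[0,-8.4,0],[0,-8.4,0],[0,-8.4,0],[0,0,0]]}' && python3 - <<'E'
from h import *
s=sensors.get_state();print(R.from_quat(s['orientation']).as_matrix().round(3).tolist(),s['opening'],s['ee_pos'],s['qpos'].round(2))
E
```

```text
time_s: 14.52
ee_pos: [0.6125, -0.1693, 0.2627]
orientation: [0.999, 0.048, 0.016, -0.004]
contact_force: [-0.1, 0.6, -1.5]
opening: 0.523
time_s: 15.15
ee_pos: [0.6149, -0.1572, 0.2632]
orientation: [0.959, 0.052, -0.28, 0.009]
contact_force: [-0.2, -0.1, -1.7]
opening: 0.517
[[0.838, 0.104, -0.536], [0.094, -0.995, -0.047], [-0.538, -0.011, -0.843]] 0.5170389783645684 [ 0.61488856 -0.15715536  0.26315508] [ 0.13  0.68 -0.    1.21  0.12  1.8  -1.34]
```

```bash
cat > goal.py <<'E'
from h import *
import sys
# usage: y z(cradle of foot, mm) L(TCP above foot, mm) up(mm along axis) [x mm]
y,z,L,up=[float(a)/1e3 for a in sys.argv[1:5]]; x=float(sys.argv[5])/1e3 if len(sys.argv)>5 else 0
C=R.from_euler('z',6.5,degrees=True)*R.from_euler('y',35,degrees=True)
O=np.array([.5417,-.0972,.066])
G=C*R.from_euler('x',180,degrees=True)
p=O+C.apply([x,y,z+L+up])
s=sensors.get_state();Q=R.from_quat(s['orientation'])
print('goal',p.round(4),'now',s['ee_pos'].round(4),'offset(tool mm)',(Q.inv().apply(p-s['ee_pos'])*1e3).round(1),'rot deg',(Q.inv()*G).as_rotvec(degrees=True).round(1),'offset in goal axes',(G.inv().apply(p-s['ee_pos'])*1e3).round(1),'j6',s['qpos'][5].round(2),'t',s['time_s'],'F',s['contact_force'].round(1))
E
python3 goal.py -75 0 63.4 60
```

```text
goal [ 0.6205 -0.1637  0.1671] now [ 0.6149 -0.1572  0.2632] offset(tool mm) [55.7  8.1 78.3] rot deg [-0.8 -2.5 -0.1] offset in goal axes [59.1  7.1 75.9] j6 1.8 t 15.15 F [-0.2 -0.1 -1.7]
```

```bash
python3 -m creep '{"offset":[[0.013,0.002,0.019],[0.014,0.002,0.019],[0.014,0.002,0.019],[0.013,0.001,0.019],[0,0,0]],"rot":[[-0.8,-2.5,0],[0,0,0],[0,0,0],[0,0,0],[0,0,0]]}' && python3 goal.py -75 0 63.4 60 -4
```

```text
time_s: 15.78
ee_pos: [0.6199, -0.1572, 0.173]
orientation: [0.955, 0.056, -0.291, 0.018]
contact_force: [0.7, 0.5, -1.1]
opening: 0.512
goal [ 0.6173 -0.1641  0.1694] now [ 0.6199 -0.1572  0.173 ] offset(tool mm) [-0.8  6.6  4.9] rot deg [ 0.2 -1.1  0.1] offset in goal axes [-0.7  6.6  4.9] j6 1.68 t 15.775 F [ 0.7  0.5 -1.1]
```

```bash
python3 -m creep '{"offset":[[-0.001,0.006,0.015],[0,0,0.01],[0,0,0]],"rot":[[0,-1.1,0],[0,0,0],[0,0,0]]}' && python3 goal.py -75 0 63.4 0 -4 && python3 - <<'E'
from h import *
a=viewer.snapshot('scene')[150:350,220:420];b=viewer.snapshot('wrist')
cv2.imwrite('pics/p1.png',np.hstack([cv2.resize(a,(400,400),interpolation=2),cv2.resize(b,(400,300)) if 0 else cv2.copyMakeBorder(cv2.resize(b,(400,300)),0,100,0,0,0)]))
E
```

```text
time_s: 16.15
ee_pos: [0.6058, -0.1649, 0.1551]
orientation: [0.953, 0.056, -0.297, 0.019]
contact_force: [0.6, -0.2, -1.6]
opening: 0.519
goal [ 0.5831 -0.168   0.1202] now [ 0.6058 -0.1649  0.1551] offset(tool mm) [ 1.   0.3 41.7] rot deg [ 0.2 -0.4  0.1] offset in goal axes [ 1.2  0.5 41.7] j6 1.64 t 16.15 F [ 0.6 -0.2 -1.6]
```

View pics/p1.png

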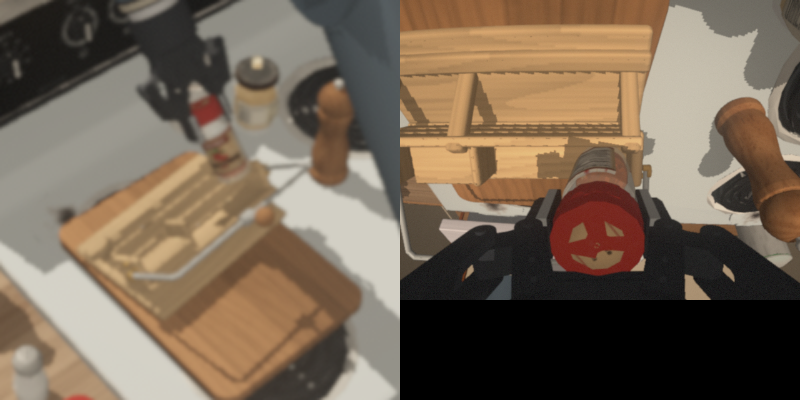

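The keeper rests open, and the jar hangs in line over the right bay. I nudge it left, away from the cheek, and then lower it.

```bash
python3 -m creep '{"offset":[[0,-0.004,0.01],[0,0,0.01],[0,0,0.008],[0,0,0.002]],"rot":[[0,0,0],[0,0,0],[0,0,0],[0,0,0]]}' && python3 goal.py -71 0 63.4 0 -4
```

```text
time_s: 16.75
ee_pos: [0.5882, -0.1626, 0.1293]
orientation: [0.953, 0.056, -0.296, 0.019]
contact_force: [-0.4, 0.2, -1.5]
opening: 0.514
goal [ 0.5826 -0.164   0.1202] now [ 0.5882 -0.1626  0.1293] offset(tool mm) [ 0.4  0.7 10.8] rot deg [ 0.3 -0.5  0.1] offset in goal axes [ 0.5  0.8 10.7] j6 1.58 t 16.75 F [-0.4  0.2 -1.5]
```

```bash
python3 -m creep '{"offset":[[0,0,0.004],[0,0,0.002],[0,0,0]],"rot":[[0,0,0],[0,0,0],[0,0,0]]}' && python3 goal.py -71 0 63.4 0 -4
```

```text
time_s: 17.12
ee_pos: [0.5869, -0.1634, 0.1261]
orientation: [0.954, 0.056, -0.294, 0.02]
contact_force: [-0.4, 0.0, -1.4]
opening: 0.509
goal [ 0.5826 -0.164   0.1202] now [ 0.5869 -0.1634  0.1261] offset(tool mm) [-0.2  0.   7.2] rot deg [ 0.4 -0.8  0.1] offset in goal axes [-0.1  0.1  7.2] j6 1.56 t 17.125 F [-0.4  0.  -1.4]
```

```bash
python3 -m creep '{"offset":[[0,0,0.005],[0,0,0.004],[0,0,0.001]],"rot":[[0,0,0],[0,0,0],[0,0,0]]}' && python3 goal.py -71 0 63.4 0 -4
```

```text
time_s: 17.5
ee_pos: [0.5875, -0.1644, 0.1249]
orientation: [0.956, 0.056, -0.287, 0.021]
contact_force: [-0.7, -0.5, -0.5]
opening: 0.512
goal [ 0.5826 -0.164   0.1202] now [ 0.5875 -0.1644  0.1249] offset(tool mm) [-1.4 -1.   6.5] rot deg [ 0.6 -1.6  0. ] offset in goal axes [-1.2 -0.9  6.5] j6 1.54 t 17.5 F [-0.7 -0.5 -0.5]
```

```bash
python3 -m creep '{"offset":[[0,0,0.004],[0,0,0.001]],"rot":[[0,-0.5,0],[0,0,0]]}' && python3 goal.py -71 0 63.4 0 -4
```

```text
time_s: 17.75
ee_pos: [0.588, -0.1643, 0.1244]
orientation: [0.956, 0.056, -0.287, 0.022]
contact_force: [-0.3, 0.4, 2.3]
opening: 0.512
goal [ 0.5826 -0.164   0.1202] now [ 0.588  -0.1643  0.1244] offset(tool mm) [-2.2 -1.   6.4] rot deg [ 0.7 -1.5  0. ] offset in goal axes [-2.  -0.9  6.5] j6 1.55 t 17.75 F [-0.3  0.4  2.3]
```

```bash
python3 -m creep '{"offset":[[-0.001,0,0.004],[0,0,0.003]],"rot":[[0,-0.8,0],[0,0,0]]}' && python3 goal.py -71 0 63.4 0 -4; python3 - <<'E'
from h import *
T=camT('scene')
a=viewer.snapshot('scene')[170:310,250:390];b=viewer.snapshot('top')[190:300,290:400]
cv2.imwrite('pics/p2.png',np.hstack([cv2.resize(a,(400,400),interpolation=2),cv2.resize(b,(400,400),interpolation=2)]))
E
```

```text
time_s: 18.0
ee_pos: [0.5884, -0.1642, 0.1239]
orientation: [0.956, 0.056, -0.288, 0.023]
contact_force: [4.3, 0.4, 10.6]
opening: 0.511
goal [ 0.5826 -0.164   0.1202] now [ 0.5884 -0.1642  0.1239] offset(tool mm) [-2.8 -1.   6.3] rot deg [ 0.8 -1.4 -0. ] offset in goal axes [-2.6 -0.9  6.3] j6 1.55 t 18.0 F [ 4.3  0.4 10.6]
```

View pics/p2.png

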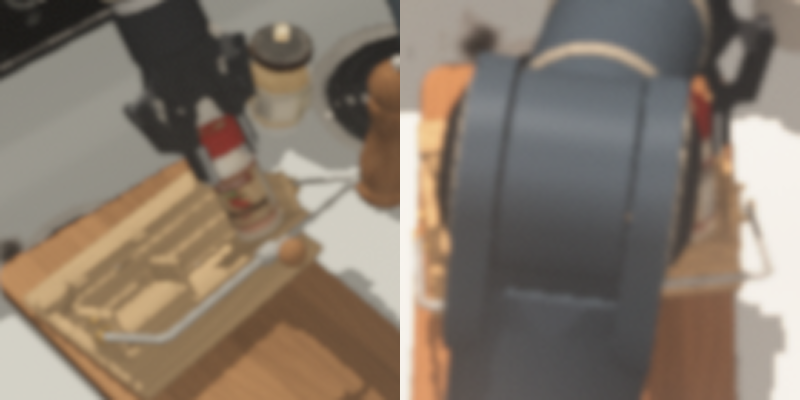

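The jar's foot is on the ledge: the axial force is rising, and the picture shows it sitting in the bay. I relax the push, open the gripper, check, and back off.

```bash
sed -i 's/\.5417,-\.0972,\.066\b/.5451,-.0968,.0709/' goal.py; python3 -m creep '{"offset":[[0.001,0,-0.0005],[0,0,0]],"rot":[[0,0,0],[0,0,0]]}' && python3 -m creep '{"offset":[[0,0,0],[0,0,0],[0,0,0]],"rot":[[0,0,0],[0,0,0],[0,0,0]]}' 0.2 && python3 -m creep '{"offset":[[0,0,0],[0,0,0],[0,0,-0.015],[0,0,-0.03],[0,0,-0.05],[0,0,-0.03]],"rot":[[0,0,0],[0,0,0],[0,0,0],[0,0,0],[0,0,0],[0,0,0]]}' -0.35 && python3 - <<'E'
from h import *
s=sensors.get_state()
a=viewer.snapshot('scene')[170:310,250:390];b=viewer.snapshot('wrist');cv2.imwrite('pics/w_afterA.png',b)
cv2.imwrite('pics/p3.png',np.hstack([cv2.resize(a,(300,300),interpolation=2),cv2.resize(b,(400,300))]))
E
```

```text
time_s: 18.35
ee_pos: [0.5883, -0.1641, 0.1242]
orientation: [0.955, 0.056, -0.29, 0.023]
contact_force: [1.8, -0.3, 3.6]
opening: 0.51
time_s: 18.73
ee_pos: [0.5883, -0.1642, 0.1241]
orientation: [0.955, 0.056, -0.29, 0.023]
contact_force: [1.4, 0.8, 3.1]
opening: 0.511
time_s: 19.48
ee_pos: [0.6577, -0.1546, 0.2284]
orientation: [0.954, 0.056, -0.293, 0.023]
contact_force: [0.6, -1.4, -0.6]
opening: 0.677
```

View pics/p3.png

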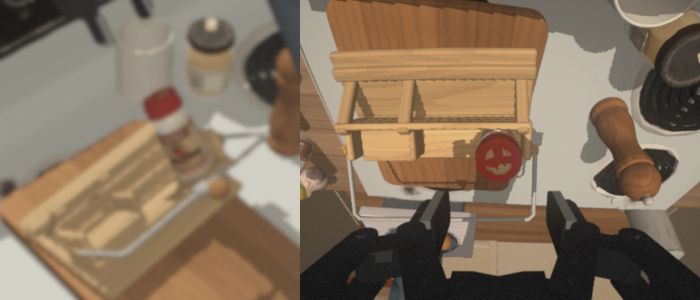

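```bash
cat > chk.py <<'E'
from fit import *
C=R.from_euler('z',6.5,degrees=True)*R.from_euler('y',35,degrees=True); O=np.array([.5451,-.0968,.0709])
def chk(k,y,z,cam='wrist'):
    T=camT(cam); im=viewer.snapshot(cam)
    pr=bb(proj(cam,T,C.apply(pts(0,y/1e3,k,z/1e3))+O)); print('pred',pr.round(0))
    for d in models.silhouettes(cam,'jar_a' if k=='jar' else 'shaker'): 
        b=bb(np.argwhere(d['pixels'])[:,::-1])
        r=least_squares(lambda v:b-bb(proj(cam,T,C.apply(pts(v[0],v[1],k,z/1e3))+O)),(0,y/1e3),loss='soft_l1',diff_step=1e-3)
        print(round(d['p'],2),b,'cradle xy mm',(r.x*1e3).round(1),r.fun.round(1))
E
python3 -c "
from chk import *
chk('jar',-71,0);chk('jar',-71,0,'scene');print(sensors.get_state()['time_s'])"
```

```text
pred [278. 193. 356. 289.]
0.87 [279 207 354 292] cradle xy mm [ -3.  -70.8] [ 1.1 10.  -1.1 -1.4]
0.78 [  0 216  22 277] cradle xy mm [ 6.4 98.5] [   1.4   28.6 -115.5   -1.6]
pred [315. 210. 348. 254.]
0.81 [317 212 348 253] cradle xy mm [ -1.4 -73.6] [ 0.9  2.7 -0.7 -0.9]
0.64 [249 347 272 388] cradle xy mm [-220.3  355.2] [24.3 19.6 -1.7 -0.9]
19.775
```

```bash
python3 -m creep '{"offset":[[0,0,-0.02],[0,0,-0.02],[0,0,0],[0,0,0],[0,0,0]],"rot":[[0,8.6,0],[0,8.6,0],[0,8.6,0],[0,8.6,0],[0,0,0]]}' -0.65 && python3 -m creep '{"offset":[[-0.02,-0.036,0],[-0.0243,-0.0452,0],[-0.0243,-0.0452,0],[-0.0243,-0.0452,0],[-0.0243,-0.0452,0],[-0.0243,-0.0452,0],[-0.0243,-0.0452,0],[-0.0243,-0.0452,0],[0,0,0]],"rot":[[0,0,0],[0,0,0],[0,0,0],[0,0,0],[0,0,0],[0,0,0],[0,0,0],[0,0,0],[0,0,0]]}' && python3 jar.py jar .424 .182
```

```text
time_s: 20.4
ee_pos: [0.6695, -0.1532, 0.2517]
orientation: [0.998, 0.059, 0.0, 0.003]
contact_force: [-0.5, 0.4, 0.5]
opening: 0.822
time_s: 21.52
ee_pos: [0.4341, 0.1871, 0.2443]
orientation: [0.998, 0.061, -0.012, 0.005]
contact_force: [0.3, -0.1, -0.1]
opening: 0.824
[[0.992, 0.121, -0.023], [0.121, -0.993, -0.011], [-0.024, 0.009, -1.0]] [0.4341 0.1871 0.2443]
0.75 [291 188 350 267] [0.426  0.1823] [ 1.3  0.5 -1.3 -0.4] tool [-0.0086  0.0038  0.0002]
0.59 [312  65 366 120] [0.5239 0.1809] [  5.    2.1  -8.3 -13. ] tool [ 0.0883  0.017  -0.002 ]
```

```bash
python3 -m creep '{"offset":[[0,0,0],[-0.008,0.005,0.03],[0,0,0.05],[0,0,0.04],[0,0,0]],"rot":[[0.5,1.4,0],[0,0,0],[0,0,0],[0,0,0],[0,0,0]]}' && python3 -c "
from h import *
s=sensors.get_state();M=R.from_quat(s['orientation']).as_matrix();print(M.round(3).tolist(),'tool delta',M.T.dot([.426-s['ee_pos'][0],.182-s['ee_pos'][1],.062-s['ee_pos'][2]]).round(4))"
```

```text
time_s: 22.25
ee_pos: [0.4345, 0.1714, 0.1215]
orientation: [0.999, 0.05, 0.003, 0.001]
contact_force: [-0.2, 0.1, 1.0]
opening: 0.824
[[0.995, 0.101, 0.007], [0.101, -0.995, -0.001], [0.006, 0.002, -1.0]] tool delta [-0.0078 -0.0115  0.0595]
```

```bash
python3 -m creep '{"offset":[[-0.008,-0.0115,0],[0,0,0.02],[0,0,0.02],[0,0,0.012],[0,0,0]],"rot":[[0,-0.3,0],[0,0,0],[0,0,0],[0,0,0],[0,0,0]]}' && python3 -c "
from h import *
s=sensors.get_state();M=R.from_quat(s['orientation']).as_matrix();print(M.round(3).tolist(),'tool delta',M.T.dot([.426-s['ee_pos'][0],.182-s['ee_pos'][1],.062-s['ee_pos'][2]]).round(4))"
```

```text
time_s: 22.88
ee_pos: [0.4303, 0.1865, 0.0759]
orientation: [0.999, 0.049, 0.007, -0.002]
contact_force: [-0.2, 0.9, 0.5]
opening: 0.827
[[0.995, 0.099, 0.015], [0.099, -0.995, 0.005], [0.015, -0.004, -1.0]] tool delta [-0.005   0.0041  0.0139]
```

```bash
python3 -m creep '{"offset":[[-0.005,0.004,0.008],[0,0,0.005],[0,0,0.001]],"rot":[[0,-0.6,0],[0,0,0],[0,0,0]]}' && python3 -m creep '{"offset":[[0,0,0.001],[0,0,0.001],[0,0,0],[0,0,0]],"rot":[[0,0,0],[0,0,0],[0,0,0],[0,0,0]]}' 1 40
```

```text
time_s: 23.25
ee_pos: [0.4268, 0.1825, 0.0628]
orientation: [0.999, 0.049, 0.004, -0.003]
contact_force: [-0.2, -0.4, -0.7]
opening: 0.823
time_s: 23.75
ee_pos: [0.4275, 0.1827, 0.0616]
orientation: [0.999, 0.049, 0.004, -0.003]
contact_force: [0.9, 0.2, 0.0]
opening: 0.51
```

```bash
python3 -m creep '{"offset":[[0,0,-0.02],[0,0,-0.06],[0,0,-0.06],[0,0,-0.05],[0,0,-0.01]],"rot":[[0,0,0],[0,0,0],[0,0,0],[0,0,0],[0,0,0]]}' && python3 -m creep '{"offset":[[0.015,0.028,0],[0.0232,0.0412,0],[0.0232,0.0412,0],[0.0232,0.0412,0],[0.0232,0.0412,0],[0.0232,0.0412,0],[0.0232,0.0412,0],[0.006,0.01,0],[0,0,0]],"rot":[[0,0,-0.5],[0,0,-0.5],[0,0,0],[0,0,0],[0,0,0],[0,0,0],[0,0,0],[0,0,0],[0,0,0]]}' && python3 -m creep '{"offset":[[0,0,0],[0,0,0],[0,0,0],[0,0,0],[0,0,0]],"rot":[[0,-8.8,0],[0,-8.8,0],[0,-8.8,0],[0,-8.8,0],[0,0,0]]}' && python3 goal.py -1 0 68.6 40 -2
```

```text
time_s: 24.38
ee_pos: [0.4247, 0.181, 0.2655]
orientation: [0.999, 0.049, 0.002, -0.002]
contact_force: [-0.3, -0.0, -1.6]
opening: 0.508
time_s: 25.5
ee_pos: [0.6165, -0.0899, 0.2516]
orientation: [0.998, 0.062, -0.008, -0.002]
contact_force: [-0.6, 0.5, -0.3]
opening: 0.512
time_s: 26.12
ee_pos: [0.6118, -0.0809, 0.2498]
orientation: [0.945, 0.065, -0.321, 0.016]
contact_force: [-0.1, 0.2, -1.7]
opening: 0.507
goal [ 0.6055 -0.0909  0.161 ] now [ 0.6118 -0.0809  0.2498] offset(tool mm) [47.9 10.1 75. ] rot deg [0.1 2.5 1.3] offset in goal axes [44.8  9.2 77. ] j6 1.86 t 26.125 F [-0.1  0.2 -1.7]
```

```bash
python3 -m creep '{"offset":[[0.012,0.003,0.015],[0.012,0.002,0.015],[0.012,0.002,0.015],[0.011,0.002,0.015],[0,0,0]],"rot":[[0,2.4,1.3],[0,0,0],[0,0,0],[0,0,0],[0,0,0]]}' && python3 goal.py -1 0 68.6 20 -2
```

```text
time_s: 26.75
ee_pos: [0.6152, -0.087, 0.1726]
orientation: [0.953, 0.056, -0.297, 0.018]
contact_force: [0.0, -0.7, -2.2]
opening: 0.508
goal [ 0.5941 -0.0922  0.1446] now [ 0.6152 -0.087   0.1726] offset(tool mm) [-1.9  2.7 35.3] rot deg [ 0.2 -0.4  0.2] offset in goal axes [-1.6  2.8 35.3] j6 1.68 t 26.75 F [ 0.  -0.7 -2.2]
```

```bash
python3 -m creep '{"offset":[[-0.002,0.003,0.01],[0,0,0.012],[0,0,0.01],[0,0,0.005]],"rot":[[0,-0.4,0],[0,0,0],[0,0,0],[0,0,0]]}' && python3 goal.py -1 0 68.6 0 -2
```

```text
time_s: 27.25
ee_pos: [0.592, -0.0934, 0.1426]
orientation: [0.952, 0.056, -0.3, 0.018]
contact_force: [-0.0, 0.6, -2.4]
opening: 0.511
goal [ 0.5827 -0.0935  0.1282] now [ 0.592  -0.0934  0.1426] offset(tool mm) [ 0.6 -0.9 17.1] rot deg [ 0.2 -0.1  0.2] offset in goal axes [ 0.6 -0.9 17.1] j6 1.61 t 27.25 F [-0.   0.6 -2.4]
```

```bash
python3 -m creep '{"offset":[[0,0,0.006],[0,0,0.006],[0,0,0.003]],"rot":[[0,0,0],[0,0,0],[0,0,0]]}' && python3 goal.py -1 0 68.6 0 -2
```

```text
time_s: 27.62
ee_pos: [0.5831, -0.0943, 0.1297]
orientation: [0.952, 0.056, -0.299, 0.018]
contact_force: [2.7, 0.8, 2.7]
opening: 0.51
goal [ 0.5827 -0.0935  0.1282] now [ 0.5831 -0.0943  0.1297] offset(tool mm) [ 0.6 -0.8  1.4] rot deg [ 0.2 -0.1  0.2] offset in goal axes [ 0.6 -0.8  1.4] j6 1.57 t 27.625 F [2.7 0.8 2.7]
```

```bash
python3 -m creep '{"offset":[[0,0,0.003],[0,0,0.002]],"rot":[[0,-0.3,0],[0,0,0]]}' && python3 goal.py -1 0 68.6 0 -2
```

```text
time_s: 27.88
ee_pos: [0.5836, -0.0942, 0.1294]
orientation: [0.953, 0.056, -0.298, 0.018]
contact_force: [1.2, 0.3, 3.3]
opening: 0.51
goal [ 0.5827 -0.0935  0.1282] now [ 0.5836 -0.0942  0.1294] offset(tool mm) [-0.  -0.8  1.4] rot deg [ 0.2 -0.3  0.2] offset in goal axes [-0.  -0.8  1.4] j6 1.57 t 27.875 F [1.2 0.3 3.3]
```

```bash
python3 -m creep '{"offset":[[0,0,0],[0,0,0],[0,0,0],[0,0,0],[0,0,-0.015],[0,0,-0.03],[0,0,-0.05],[0,0,-0.03]],"rot":[[0,0,0],[0,0,0],[0,0,0],[0,0,0],[0,0,0],[0,0,0],[0,0,0],[0,0,0]]}' -0.2 && python3 -c "
from chk import *
chk('jar',-1,0);chk('jar',-1,0,'scene');print(sensors.get_state()['time_s'])"
```

```text
time_s: 28.88
ee_pos: [0.6555, -0.0856, 0.2352]
orientation: [0.952, 0.056, -0.3, 0.018]
contact_force: [0.2, -0.3, -0.7]
opening: 0.601
pred [279. 188. 354. 281.]
0.74 [377 202 468 286] cradle xy mm [ -4.1 -71.2] [ 3.3  9.  -1.  -1.5]
0.57 [281 201 354 283] cradle xy mm [-2.  -1.7] [ 1.  10.9 -1.  -1.4]
pred [295. 224. 329. 270.]
0.8 [297 225 330 269] cradle xy mm [-2.7 -2.4] [ 0.5  1.1 -0.4 -0.6]
0.64 [318 211 348 253] cradle xy mm [ -2.1 -74.4] [ 1.6  1.9 -1.  -0.8]
29.075
```

```bash
python3 -m creep '{"offset":[[0,0,-0.02],[0,0,-0.01],[0,0,0],[0,0,0],[0,0,0]],"rot":[[0,8.8,0],[0,8.8,0],[0,8.8,0],[0,8.8,0],[0,0,0]]}' -0.4 && python3 -m creep '{"offset":[[-0.013,-0.035,0],[-0.0173,-0.046,0],[-0.0173,-0.046,0],[-0.0173,-0.046,0],[-0.0173,-0.046,0],[-0.0173,-0.046,0],[-0.003,-0.008,0],[0,0,0]],"rot":[[0,0,0],[0,0,0],[0,0,0],[0,0,0],[0,0,0],[0,0,0],[0,0,0],[0,0,0]]}' && python3 jar.py shaker .5326 .1805
```

```text
time_s: 29.7
ee_pos: [0.6641, -0.0846, 0.2496]
orientation: [0.998, 0.058, 0.0, -0.001]
contact_force: [0.6, -0.5, 0.1]
opening: 0.695
time_s: 30.7
ee_pos: [0.5285, 0.1831, 0.2435]
orientation: [0.998, 0.058, -0.01, 0.002]
contact_force: [0.5, -0.5, 0.3]
opening: 0.698
[[0.993, 0.117, -0.021], [0.116, -0.993, -0.004], [-0.021, 0.002, -1.0]] [0.5285 0.1831 0.2435]
0.63 [297 178 346 236] [0.5318 0.1789] [-0.6  0.5  0.6 -0.4] tool [ 0.0028  0.0046 -0.    ]
0.2 [517 237 639 376] [ 0.474  -0.0967] [-35.3 -28.    2.3  44.5] tool [-0.0867  0.2715  0.0024]
```

```bash
python3 -m creep '{"offset":[[0,0,0],[0.003,0.004,0.03],[0,0,0.05],[0,0,0.04],[0,0,0]],"rot":[[0,1.2,0],[0,0,0],[0,0,0],[0,0,0],[0,0,0]]}' && python3 -c "
from h import *
s=sensors.get_state();M=R.from_quat(s['orientation']).as_matrix();print(M.round(3).tolist(),'tool delta',M.T.dot([.532-s['ee_pos'][0],.1795-s['ee_pos'][1],.06-s['ee_pos'][2]]).round(4))"
```

```text
time_s: 31.42
ee_pos: [0.5371, 0.1709, 0.1219]
orientation: [0.999, 0.051, 0.004, 0.002]
contact_force: [-0.4, 0.2, 0.4]
opening: 0.697
[[0.995, 0.102, 0.008], [0.102, -0.995, -0.003], [0.007, 0.004, -1.0]] tool delta [-0.0046 -0.0093  0.0618]
```

```bash
python3 -m creep '{"offset":[[-0.0045,-0.009,0.01],[0,0,0.02],[0,0,0.015],[0,0,0.002]],"rot":[[0,-0.4,0],[0,0,0],[0,0,0],[0,0,0]]}' && python3 -c "
from h import *
s=sensors.get_state();M=R.from_quat(s['orientation']).as_matrix();print(M.round(3).tolist(),'tool delta',M.T.dot([.532-s['ee_pos'][0],.1795-s['ee_pos'][1],.06-s['ee_pos'][2]]).round(4))"
```

```text
time_s: 31.92
ee_pos: [0.5354, 0.1816, 0.0785]
orientation: [0.999, 0.05, 0.005, 0.0]
contact_force: [0.0, -0.2, 0.4]
opening: 0.698
[[0.995, 0.101, 0.01], [0.101, -0.995, -0.0], [0.01, 0.001, -1.0]] tool delta [-0.0038  0.0017  0.0185]
```

```bash
python3 -m creep '{"offset":[[-0.004,0.002,0.01],[0,0,0.007],[0,0,0.001],[0,0,0]],"rot":[[0,-0.4,0],[0,0,0],[0,0,0],[0,0,0]]}'
```

```text
time_s: 32.42
ee_pos: [0.5325, 0.1795, 0.0608]
orientation: [0.999, 0.05, 0.002, 0.0]
contact_force: [1.5, -0.7, 0.3]
opening: 0.699
```

```bash
python3 -m creep '{"offset":[[0,0,0.0005],[0,0,0.0005],[0,0,0],[0,0,0],[0,0,0]],"rot":[[0,0,0],[0,0,0],[0,0,0],[0,0,0],[0,0,0]]}' 1 40
```

```text
time_s: 33.05
ee_pos: [0.5333, 0.1798, 0.0606]
orientation: [0.999, 0.05, 0.003, -0.0]
contact_force: [-0.3, 0.3, 0.8]
opening: 0.368
```

```bash
python3 -m creep '{"offset":[[0,0,-0.01],[0,0,-0.03],[0,0,-0.06],[0,0,-0.06],[0,0,-0.04],[0,0,0]],"rot":[[0,0,0],[0,0,0],[0,0,0],[0,0,0],[0,0,0],[0,0,0]]}' && python3 - <<'E'
from h import *
print(sensors.get_state()['contact_force'],sensors.get_state()['opening'])
b=viewer.snapshot('wrist');a=viewer.snapshot('scene')[220:380,180:340]
cv2.imwrite('pics/p4.png',np.hstack([cv2.resize(a,(300,300),interpolation=2),cv2.resize(b,(400,300))]))
E
```

```text
time_s: 33.8
ee_pos: [0.5312, 0.1796, 0.269]
orientation: [0.999, 0.051, 0.003, -0.0]
contact_force: [0.1, 0.4, -1.6]
opening: 0.364
[ 0.12256659  0.44581335 -1.60386289] 0.36416766441399223
```

View pics/p4.png

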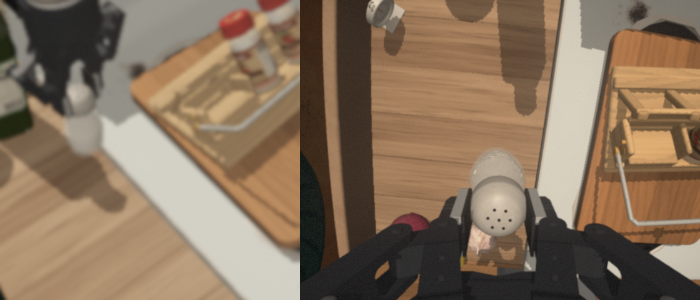

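```bash
python3 -m creep '{"offset":[[0.008,0.03,0],[0.011,0.041,0],[0.011,0.041,0],[0.011,0.041,0],[0.011,0.041,0],[0.003,0.012,0],[0,0,0]],"rot":[[0,0,-0.4],[0,0,-0.4],[0,0,0],[0,0,0],[0,0,0],[0,0,0],[0,0,0]]}' && python3 -m creep '{"offset":[[0,0,0],[0,0,0],[0,0,0],[0,0,0],[0,0,0]],"rot":[[0,-8.6,0],[0,-8.6,0],[0,-8.6,0],[0,-8.6,0],[0,0,0]]}' && python3 goal.py 69 16 67.6 40 -2
```

```text
time_s: 34.78
ee_pos: [0.6015, -0.0243, 0.2503]
orientation: [0.998, 0.06, -0.014, 0.001]
contact_force: [-1.2, 0.7, -1.2]
opening: 0.368
time_s: 35.4
ee_pos: [0.5974, -0.0137, 0.2474]
orientation: [0.945, 0.065, -0.32, 0.018]
contact_force: [-0.9, 0.5, -1.1]
opening: 0.366
goal [ 0.6061 -0.0204  0.1733] now [ 0.5974 -0.0137  0.2474] offset(tool mm) [51.1  8.3 54.2] rot deg [0.4 2.4 1.2] offset in goal axes [48.9  7.7 56.2] j6 1.84 t 35.4 F [-0.9  0.5 -1.1]
```

```bash
python3 -m creep '{"offset":[[0.012,0.003,0.013],[0.013,0.002,0.013],[0.013,0.001,0.013],[0.011,0.001,0.013],[0,0,0]],"rot":[[0.4,2.4,1.2],[0,0,0],[0,0,0],[0,0,0],[0,0,0]]}' && python3 goal.py 69 16 67.6 20 -2
```

```text
time_s: 36.02
ee_pos: [0.6074, -0.0155, 0.175]
orientation: [0.953, 0.057, -0.297, 0.016]
contact_force: [-0.0, -1.0, -0.6]
opening: 0.366
goal [ 0.5947 -0.0217  0.1569] now [ 0.6074 -0.0155  0.175 ] offset(tool mm) [-0.7  4.7 22.4] rot deg [ 0.  -0.4  0.3] offset in goal axes [-0.5  4.7 22.4] j6 1.68 t 36.025 F [-0.  -1.  -0.6]
```

```bash
python3 -m creep '{"offset":[[-0.001,0.005,0.01],[0,0,0.012],[0,0,0.006],[0,0,0.003]],"rot":[[0,-0.4,0],[0,0,0],[0,0,0],[0,0,0]]}' && python3 goal.py 69 16 67.6 0 -2
```

```text
time_s: 36.52
ee_pos: [0.5887, -0.0234, 0.1495]
orientation: [0.952, 0.056, -0.3, 0.017]
contact_force: [0.4, 0.4, -1.1]
opening: 0.369
goal [ 0.5833 -0.023   0.1405] now [ 0.5887 -0.0234  0.1495] offset(tool mm) [ 0.8 -1.  10.4] rot deg [ 0.  -0.1  0.3] offset in goal axes [ 0.8 -1.  10.4] j6 1.61 t 36.525 F [ 0.4  0.4 -1.1]
```

```bash
python3 -m creep '{"offset":[[0.001,-0.001,0.004],[0,0,0.004],[0,0,0.002]],"rot":[[0,0,0],[0,0,0],[0,0,0]]}' && python3 goal.py 69 16 67.6 0 -2
```

```text
time_s: 36.9
ee_pos: [0.5846, -0.0227, 0.1413]
orientation: [0.953, 0.057, -0.298, 0.017]
contact_force: [3.8, 1.1, 5.3]
opening: 0.367
goal [ 0.5833 -0.023   0.1405] now [ 0.5846 -0.0227  0.1413] offset(tool mm) [-0.6  0.1  1.4] rot deg [ 0.1 -0.2  0.3] offset in goal axes [-0.6  0.1  1.4] j6 1.59 t 36.9 F [3.8 1.1 5.3]
```

```bash
python3 -m creep '{"offset":[[0,0,0.003],[0,0,0.002]],"rot":[[0,-0.2,0],[0,0,0]]}' && python3 goal.py 69 16 67.6 0 -2
```

```text
time_s: 37.15
ee_pos: [0.5851, -0.0227, 0.141]
orientation: [0.953, 0.057, -0.296, 0.017]
contact_force: [2.1, -0.0, 4.5]
opening: 0.368
goal [ 0.5833 -0.023   0.1405] now [ 0.5851 -0.0227  0.141 ] offset(tool mm) [-1.2  0.1  1.5] rot deg [ 0.1 -0.5  0.3] offset in goal axes [-1.2  0.1  1.5] j6 1.59 t 37.15 F [ 2.1 -0.   4.5]
```

```bash
python3 -m creep '{"offset":[[0,0,0],[0,0,0],[0,0,0],[0,0,0],[0,0,-0.015],[0,0,-0.03],[0,0,-0.05],[0,0,-0.03]],"rot":[[0,0,0],[0,0,0],[0,0,0],[0,0,0],[0,0,0],[0,0,0],[0,0,0],[0,0,0]]}' 0 && python3 - <<'E'
from chk import *
chk('shaker',69,16);chk('shaker',69,16,'scene'); chk('jar',-36,0,'scene')
b=viewer.snapshot('wrist');a=viewer.snapshot('scene')[180:320,240:380]
cv2.imwrite('pics/p5.png',np.hstack([cv2.resize(a,(360,360),interpolation=2),cv2.resize(b,(480,360))])[:, :800]);print(sensors.get_state()['time_s'])
E
```

```text
time_s: 38.15
ee_pos: [0.6564, -0.0144, 0.247]
orientation: [0.953, 0.057, -0.298, 0.017]
contact_force: [0.5, -0.3, -0.8]
opening: 0.497
pred [290. 191. 345. 261.]
0.79 [287 200 344 265] cradle xy mm [-3.6 70.4] [-0.8  4.9  0.8 -1.4]
pred [279. 243. 307. 281.]
0.56 [281 244 305 279] cradle xy mm [ 5.  66.4] [ 2.4  1.5 -1.4 -0.7]
pred [305. 217. 339. 262.]
0.94 [318 211 348 253] cradle xy mm [ -2.1 -74.4] [ 1.6  1.9 -1.  -0.8]
0.68 [298 225 329 268] cradle xy mm [ 2.2 -5.8] [ 1.7  1.8 -1.1 -0.7]
38.55
```

View pics/p5.png

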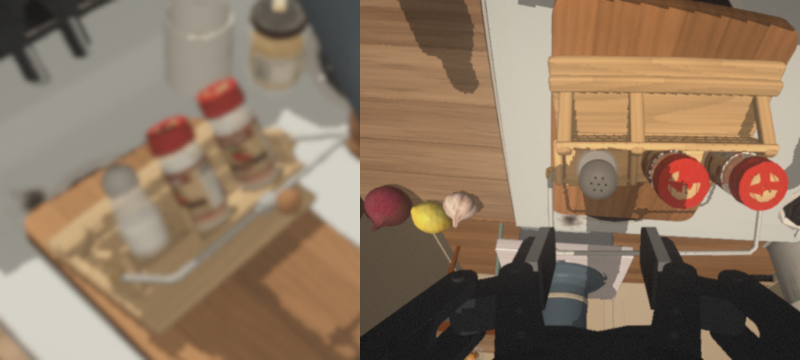

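All three are seated: the wrist and scene views match the model, and the keeper is still open. I return to the knob.

```bash
python3 -m creep '{"offset":[[0,0,-0.02],[0,0,-0.01],[0,0,0],[0,0,0],[0,0,0]],"rot":[[0,8.6,0],[0,8.6,0],[0,8.6,0],[0,8.6,0],[0,0,0]]}' && python3 -m creep '{"offset":[[-0.035,0.01,0],[-0.0445,0.014,0],[-0.0445,0.014,0],[-0.0445,0.014,0],[-0.0445,0.014,0],[-0.01,0.003,0],[0,0,0]],"rot":[[0,0,0],[0,0,0],[0,0,0],[0,0,0],[0,0,0],[0,0,0],[0,0,0]]}' && python3 - <<'E'
from h import *
T=camT('wrist');s=sensors.get_state();print(s['ee_pos'],R.from_quat(s['orientation']).as_matrix().round(3).tolist())
im=viewer.snapshot('wrist');cv2.imwrite('pics/k2.png',cv2.resize(im,(480,360)))
M=np.linalg.inv(T);p=viewer.camera_params('wrist')
print('pred knob px',cv2.projectPoints(np.array([[.453,-.107,.173]]),cv2.Rodrigues(M[:3,:3])[0],M[:3,3],p['intrinsics'],p['dist'])[0])
E
```

```text
time_s: 39.17
ee_pos: [0.6666, -0.0136, 0.264]
orientation: [0.998, 0.059, -0.003, -0.001]
contact_force: [0.4, -0.1, -0.1]
opening: 0.497
time_s: 40.05
ee_pos: [0.4515, -0.1101, 0.2636]
orientation: [0.998, 0.06, -0.01, -0.002]
contact_force: [0.3, -0.7, -0.5]
opening: 0.501
[ 0.45149251 -0.11012755  0.2636223 ] [[0.993, 0.119, -0.019], [0.119, -0.993, 0.003], [-0.019, -0.006, -1.0]]
pred knob px [[[313.13350079 247.16585397]]]
```

View pics/k2.png

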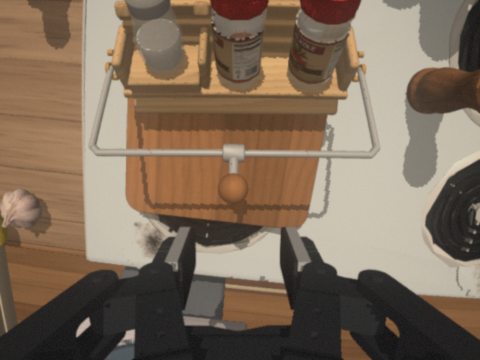

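```bash
python3 -m creep '{"offset":[[0,0,0],[0,-0.003,0.03],[0,0,0.035],[0,0,0.015],[0,0,0]],"rot":[[0,1.0,0],[0,0,0],[0,0,0],[0,0,0],[0,0,0]]}' && python3 -c "
from h import *
s=sensors.get_state();M=R.from_quat(s['orientation']).as_matrix();print(M.round(3).tolist(),'tool delta',M.T.dot([.452-s['ee_pos'][0],-.107-s['ee_pos'][1],.160-s['ee_pos'][2]]).round(4))"
```

```text
time_s: 40.72
ee_pos: [0.4575, -0.103, 0.1813]
orientation: [0.998, 0.064, 0.001, -0.004]
contact_force: [0.0, -1.0, -0.8]
opening: 0.501
[[0.992, 0.127, 0.002], [0.127, -0.992, 0.007], [0.003, -0.007, -1.0]] tool delta [-0.006   0.0034  0.0213]
```

```bash
python3 -m creep '{"offset":[[-0.006,0.003,0.008],[0,0,0.011],[0,0,0.001]],"rot":[[0,0,0],[0,0,0],[0,0,0]]}' && python3 -m creep '{"offset":[[0,0,0],[0,0,0],[0,0,0],[0,0,0]],"rot":[[0,0,0],[0,0,0],[0,0,0],[0,0,0]]}' 1 30
```

```text
time_s: 41.1
ee_pos: [0.4532, -0.1066, 0.1613]
orientation: [0.998, 0.064, 0.003, -0.003]
contact_force: [-0.3, -0.9, 0.1]
opening: 0.496
time_s: 41.6
ee_pos: [0.4534, -0.1057, 0.1619]
orientation: [0.998, 0.064, 0.003, -0.004]
contact_force: [-0.2, 0.7, -1.8]
opening: 0.255
```

```bash
python3 -m creep '{"offset":[[0.0155,0,-0.0155],[0.0158,0,-0.0113],[0.0174,0,-0.0088],[0.0185,0,-0.0059],[0.0190,0,-0.0029]],"rot":[[0,0,0],[0,0,0],[0,0,0],[0,0,0],[0,0,0]]}'
```

```text
time_s: 42.22
ee_pos: [0.5378, -0.0962, 0.2059]
orientation: [0.998, 0.064, 0.0, -0.003]
contact_force: [-0.5, 0.1, -1.2]
opening: 0.254
```

```bash
python3 -m creep '{"offset":[[0.0195,0,0.000],[0.0190,0,0.003],[0.0183,0,0.006],[0.0170,0,0.009],[0.0125,0,0.009],[0.002,0,0.0015]],"rot":[[0,0,0],[0,0,0],[0,0,0],[0,0,0],[0,0,0],[0,0,0]]}' && python3 -c "
from h import *
s=sensors.get_state();O=np.array([.5484,-.0964]);x=np.dot(s['ee_pos'][:2]-O,[.9936,.113]);print(x, np.degrees(np.arctan2(x,s['ee_pos'][2]+.0115-.093)),R.from_quat(s['orientation']).as_matrix().round(3).tolist())"
```

```text
time_s: 42.98
ee_pos: [0.6316, -0.0856, 0.1773]
orientation: [0.998, 0.063, 0.002, -0.002]
contact_force: [0.2, 0.6, 2.6]
opening: 0.256
0.08391083770084548 41.21660521530422 [[0.992, 0.127, 0.004], [0.127, -0.992, 0.004], [0.005, -0.004, -1.0]]
```

```bash
python3 -m creep '{"offset":[[0.003,0,0.004],[0.002,0,0.003]],"rot":[[0,0,0],[0,0,0]]}'
```

```text
time_s: 43.22
ee_pos: [0.6374, -0.0851, 0.1721]
orientation: [0.998, 0.063, 0.003, -0.002]
contact_force: [-7.3, 0.1, 19.9]
opening: 0.252
```

```bash
python3 -m creep '{"offset":[[-0.002,0,-0.002],[0,0,0],[0,0,0],[0,0,0],[0,0,0],[0,0,-0.015],[0,0,-0.04],[0,0,-0.05],[0,0,-0.04],[0,0,0]],"rot":[[0,0,0],[0,0,0],[0,0,0],[0,0,0],[0,0,0],[0,0,0],[0,0,0],[0,0,0],[0,0,0],[0,0,0]]}' 0 && python3 - <<'E'
from chk import *
T=camT('wrist');im=viewer.snapshot('wrist');a=viewer.snapshot('scene')[170:310,240:380]
cv2.imwrite('pics/f.png',np.hstack([cv2.resize(a,(360,360),interpolation=2),cv2.resize(im,(480,360))])[:, :800])
M=np.linalg.inv(T);p=viewer.camera_params('wrist')
for q in (0,.06,.12,.2):
    f=np.array([.9936,.113]);t=.72-q;P=np.r_[np.array([.5484,-.0964])+f*.125*np.sin(t),.093+.125*np.cos(t)]
    print(q,proj('wrist',T,P[None]).round(1),proj('scene',camT('scene'),P[None]).round(1))
chk('shaker',69,16,'scene'); chk('jar',-36,0,'scene')
print(sensors.get_state()['contact_force'],sensors.get_state()['ee_pos'])
E
```

```text
time_s: 44.48
ee_pos: [0.6326, -0.0868, 0.3258]
orientation: [0.998, 0.063, 0.001, -0.002]
contact_force: [0.6, 0.3, 0.0]
opening: 0.5
0 [[317.7 237.4]] [[295.9 215.6]]
0.06 [[317.6 247. ]] [[297.5 215.4]]
0.12 [[317.5 257. ]] [[299.3 215.3]]
0.2 [[317.4 271. ]] [[301.8 215.4]]
pred [279. 243. 307. 281.]
0.8 [280 244 306 279] cradle xy mm [ 3.5 66.4] [ 1.1  1.5 -0.8 -0.8]
0.4 [157 206 196 294] cradle xy mm [420.1 194.9] [-12.8 -56.6   1.7   1.1]
0.32 [267 204 358 295] cradle xy mm [-198.2   88.9] [-57.7 -46.7   1.9   1.1]
pred [305. 217. 339. 262.]
0.74 [317 211 347 253] cradle xy mm [  1.7 -74.2] [ 1.5  1.8 -1.  -0.7]
0.67 [374 191 396 242] cradle xy mm [-138.  -143.7] [ 3.  -2.  -8.3  1.7]
[ 0.31609203  0.52978659 -0.13235186] [ 0.62997596 -0.08657832  0.31885847]
```

View pics/f.png

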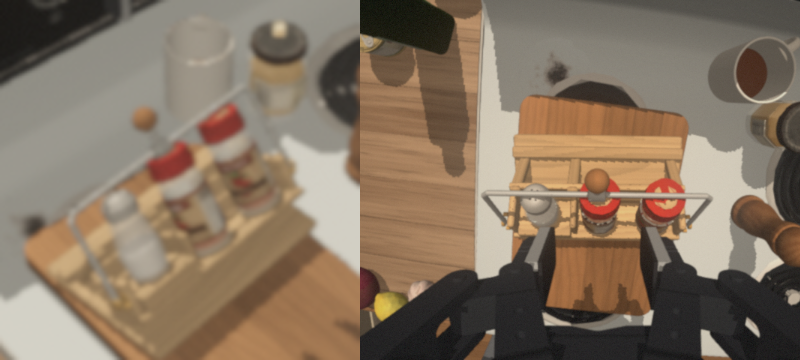

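The final view shows the keeper leaning back over all three caps, with the knob at scene raw (296,216), the same place as at the start. I compare the bar and knob sub-pixel with the first picture.

```bash
python3 - <<'E'
from h import *
for c,r in [('scene',(206,226,286,306)),('top',(200,214,331,346))]:
    a=cv2.imread(f'pics/{c}_raw.png');b=viewer.snapshot(c)
    def cen(im):
        y0,y1,x0,x1=r;h=cv2.cvtColor(im,cv2.COLOR_BGR2HSV)[y0:y1,x0:x1]
        w=((h[...,0]<20)&(h[...,1]>90)).astype(float);ys,xs=np.nonzero(w);return len(xs),xs.mean()+x0,ys.mean()+y0
    print(c,cen(a),cen(b))
print(sensors.get_state()['contact_force'].round(1))
E
```

```text
scene (54, np.float64(295.6111111111111), np.float64(215.61111111111111)) (54, np.float64(295.6111111111111), np.float64(215.61111111111111))
top (134, np.float64(337.7313432835821), np.float64(208.8134328358209)) (0, np.float64(nan), np.float64(nan))
[0.3 0.1 0.4]<stdin>:6: RuntimeWarning: Mean of empty slice.
  ret = ret.dtype.type(ret / rcount)
```

The knob sits in exactly the same pixels as at the start, so the keeper is home. The arm hides the knob from the top camera. Handing in.

```bash
python3 -c "
from plant import order; print(order.hand_in())"
```

```text
the job is handed in; nothing more can be done
None
```

I packed the carrier and handed the job in at about 45 s of the 72 s allowed; the hand-in gives no verdict. I swung the keeper open by its knob and seated the two tall jars in the deep bay and the shaker in the shallow bay. Then I swung the keeper back over them.

**Last checks:**
- **Keeper:** in the scene camera the knob covers exactly the same pixels as at the start, when it was fully home. The wrist view puts it between 0 and 0.06 rad, but the arm was still settling when that picture was taken. The arm hid the knob from the top camera, so that check failed.
- **Jars:** just after placing, both were within about 4 mm of the seat line in both camera views, and well inside the bay. The final scene check found one jar within 2 mm of the seat line. It missed the other, but that jar looks in place in the last picture.
- **Shaker:** it is in the shallow bay on its ledge. The wrist view put it 3.6 mm in front of the seat line, and the scene view put it 3.5 to 5 mm behind. Both are inside the 8 mm limit.
- **Contact:** each item was lowered until its foot met the ledge. The highest contact force I saw there was about 11 N. Pressing the keeper home reached about 20 N.
- **Ledge height:** the first jar met its ledge about 6 mm higher than I had estimated, so I corrected the carrier position. The other two then touched within 1.5 mm of the prediction.
- **Bystanders:** I never touched the mill, oil, honey or garlic as far as I could see, but I did not measure their positions again at the end.

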